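# Return the bottles to the drip tray

### The arm

A 6-joint arm with a two-finger parallel gripper is mounted at the origin on a cart in front of the work surface, level with it; the furniture and walls round the work are solid. World frame = base frame: x ahead of the robot, y to its left, z up, the work surface at z = 0. Lengths are in mm, angles in rad, forces in N, time in s.
With the tool pointing down it reaches from about 375 to 900 mm from the base axis. Payload 3.1 kg.
Tool frame: the origin (TCP) lies at the very end of the fingers, on their centre line; the grasp point (between the pads) lies hold_point_z behind it (hold_point_z is the distance from the TCP to the grasp point, in mm); z points along the fingers, y is the line along which they close (so a half turn about z gives the same grasp; the last joint's range is limited). The gripper opens to 87 mm and grips with 3 to 60 N. Pads are 19 mm wide; open, the fingers measure 117 mm over their backs; the gripper's body (75 mm by 190 mm) begins 51 mm behind the grasp point.
Start: joints at [-1.435, 0.527, 1.433, -0, 1.181, -0.178], TCP at [192.945, -594.448, 222.548] pointing down, gripper open.
Joint ranges: [-3.08, 3.08], [-0.75, 2.2], [0.22, 2.44], [-1.43, 4.57], [0, 2.65], [-2.85, 2.85]. Speed limits (rad/s): [2.79, 2.79, 3.14, 3.14, 3.14, 3.14].

### API

Orientations are given as a unit quaternion [x, y, z, w].
In Python, from plant import * gives the robot as it stands.
- The arm moves only by the tool servo_tool, never from a script. Its argument "motion" is one flat list of numbers, 5 for each row, row after row: the opening, from -1 (shut) to 1 (fully open), then the shift along the world's x, y, z each as a share of 20 mm, from -1 to 1, then the turn about the world's z as a share of 1.5 rad, from -1 to 1. A call has 1 to 12 rows; each row shifts and turns the commanded pose from where the row before left it; what a row does not reach is not made up. A row lasts 1/12 s, in which the tool goes at most 41.7 mm and 7.16 degrees, less where a joint would pass 70% of its speed; a pose out of reach is approached as far as the arm can. A call with a number of a shift or a turn outside -1 to 1 is refused whole. A call with a gripper value outside its range is refused whole. The fingers move at their own pace and stop on an object; "squeeze" is the grip in N (left out, the last holds). Time passes only in rows, so rows that do not move let the fingers close. It gives the time, the measured TCP pose, the force, the opening and the grip force at its end, in the units of the state.
- read_state(): the state, without advancing time (a new reading comes with each control period).
- get_image(name): name is "scene" or "top"; returns a dict with "image" (420x560x3 uint8, red, green, blue), "mtx" (3x3 intrinsics, pixels), "k1" (the pictures are not rectified: a ray, as slopes to the right and down, at radius r is drawn at 1 + k1 r^2 times it, then the intrinsics apply), "pose" (4x4, takes a point from camera to world coordinates). Camera axes: x right, y down, z forward; pixel columns grow to the right and rows downward; lengths in mm; the calibration is good to about 2 mm. A picture is of the moment at which its call begins. There is no depth.
- finish_job(): hands the job in; it is judged then, once.
The state is a dict: "time_s": time; "qpos": joint angles; "joint_vel": joint speeds; "joint_efforts": joint torques, N m; "position": TCP position; "eef_rot": TCP orientation; "force": force on the tool from outside, world axes, zero at the start; "wrist_torque": the same for the moment, N m; "finger_gap": finger opening in mm; "gripper_force": force on a finger pad.
Only numpy, scipy, OpenCV 4.12 (cv2) and the standard library are available. Lean on these libraries where they do the work, as an engineer would, in place of code of your own. Each camera call takes 0.05 s, during which the arm holds its last target. There are 200 camera calls.

### The job

The colour trial is over: put the four bottles standing about the bench back in the drip tray, upright and right down in the cup made for each one's size - the two dye bottles in the two small cups (either way round), the rinse bottle in the medium one and the tall developer bottle in the large one. Do not tip a bottle over on the way, and leave the beaker and the timer that stand among them where they are.

Things in the scene. Friction and masses are not known exactly. Their poses are not given: they have to be found in the camera images.
- dye_bottle_a: Amber-brown glass dye bottle, 43 mm in diameter to 85 mm up, 117 mm high over its black ribbed screw cap; the cap is 32 mm in diameter and runs from 89 to 117 mm. Closed, about 105 g. Stands upright; origin at the centre of its underside, z up. One of two alike in shape and size.
- dye_bottle_b: Amber-brown glass dye bottle, 43 mm in diameter to 85 mm up, 117 mm high over its black ribbed screw cap; the cap is 32 mm in diameter and runs from 89 to 117 mm. Closed, about 105 g. Stands upright; origin at the centre of its underside, z up. One of two alike in shape and size.
- rinse_bottle: Teal plastic rinse bottle with a white screw cap, the middle one of the three bottle sizes: 60 mm in diameter, 150 mm high; shoulder up to 132 mm, cap 31 mm in diameter from there to the top. Closed, about 270 g. Stands upright; origin at the centre of its underside, z up.
- developer_bottle: White plastic developer bottle with a black screw cap, the tallest and widest: 67 mm in diameter, 190 mm high; shoulder up to 167 mm, cap 31 mm in diameter from there to the top. Closed, about 460 g. Stands upright; origin at the centre of its underside, z up.
- cup_small_1: Small cup, one of two alike, white plastic, in the drip tray: 34 mm high; bore 49 mm across, flaring to 61 mm at the mouth over its top 16 mm. Fixed. Origin at the centre of the underside of its 92 mm square foot (4 mm above the worktop), z up; the inner floor, on which a bottle stands, is 8 mm above the origin. x and y run along the sides of the foot and of the tray.
- cup_small_2: Small cup, one of two alike, white plastic, in the drip tray: 34 mm high; bore 49 mm across, flaring to 61 mm at the mouth over its top 16 mm. Fixed. Origin at the centre of the underside of its 92 mm square foot (4 mm above the worktop), z up; the inner floor, on which a bottle stands, is 8 mm above the origin. x and y run along the sides of the foot and of the tray.
- cup_medium: Medium cup, white plastic, in the drip tray: 46 mm high; bore 65 mm across, flaring to 77 mm at the mouth over its top 16 mm. Fixed. Same 92 mm square foot, origin (underside of the foot, 4 mm above the worktop), axes and inner floor height (8 mm above the origin) as the small cups.
- cup_large: Large cup, white plastic, in the drip tray: 62 mm high; bore 75 mm across, flaring to 87 mm at the mouth over its top 16 mm. Fixed. Foot, origin, axes and floor height as the other cups. The four cups stand two by two, 94 mm from centre to centre, in any arrangement, in a 200 mm square steel tray with a 14 mm rim.
- beaker: Bystander: empty clear plastic beaker, 71 mm across, 88 mm high, loose, standing among the bottles. Origin at the centre of its underside. Not to be shifted.
- timer: Bystander: round white twist timer with a knob on top, 63 mm across, 36 mm high, loose, among the bottles. Origin at the centre of its underside. Not to be shifted.
Mind the look-alikes: they are no part of the job. What is shaped like the dye_bottle_a but blue is not meant.

How it is judged (in metres and radians):
At the end, for the whole second after the job is handed in: One dye bottle in each small cup, the rinse bottle in the medium and the developer in the large cup: each within 10 mm of the cup axis, within 4 mm of the cup floor, tilted under 0.1 rad, released, at rest; beaker and timer within 30 mm of where they stood (horizontal distance between rinse_bottle and cup_medium below 0.01 m and z of rinse_bottle in the frame of cup_medium between 0.005 and 0.012 m and horizontal distance between developer_bottle and cup_large below 0.01 m and z of developer_bottle in the frame of cup_large between 0.005 and 0.012 m and (((horizontal distance between dye_bottle_a and cup_small_1 below 0.01 m and z of dye_bottle_a in the frame of cup_small_1 between 0.005 and 0.012 m) and (horizontal distance between dye_bottle_b and cup_small_2 below 0.01 m and z of dye_bottle_b in the frame of cup_small_2 between 0.005 and 0.012 m)) or ((horizontal distance between dye_bottle_a and cup_small_2 below 0.01 m and z of dye_bottle_a in the frame of cup_small_2 between 0.005 and 0.012 m) and (horizontal distance between dye_bottle_b and cup_small_1 below 0.01 m and z of dye_bottle_b in the frame of cup_small_1 between 0.005 and 0.012 m))) and angle between each of dye_bottle_a, dye_bottle_b, rinse_bottle, developer_bottle's own z axis and vertical below 0.1 rad and linear speed of each of dye_bottle_a, dye_bottle_b, rinse_bottle, developer_bottle below 0.02 m/s and distance of each of beaker, timer from where it was at the start of the episode below 0.03 m); the robot touches nothing.
It fails at once if a bottle is tipped over (angle between any of dye_bottle_a, dye_bottle_b, rinse_bottle, developer_bottle's own z axis and vertical above 0.6 rad).
It fails at once if the beaker or the timer is shifted by more than 30 mm or the beaker knocked over (distance of any of beaker, timer from where it was at the start of the episode above 0.03 m or angle between beaker's own z axis and vertical above 0.6 rad).
It also fails if it takes over 112 s, if anything falls off the work surface, if the arm or the gripper's body presses on something with over 40 N, if the wrist force passes 120 N, or if a joint passes its speed limit or range.

## Working session

There is one attempt and no reset: what is moved stays moved. The work goes in short steps, Python scripts to look and compute and a tool call to move; the robot and the scene stay as the last step left them, time stands still between calls to the robot, and variables do not carry over. Pictures are saved under pics/ and viewed, at most 14 in all, crops included, and the job is handed in when it is done.

Besides the shell and the picture viewer there is one more tool, called after "Emit:" by a JSON object that holds its "fn" and its "kwargs", one argument or row to a line. servo_tool: Moves the arm, as the interface text tells. Shift numbers are shares of 20 mm and turn numbers shares of 1.5 rad, none past 1 either way. Its arguments: {"type":"object","properties":{"motion":{"type":"array","items":{"type":"number","minimum":-1,"maximum":1}},"squeeze":{"type":"number"}},"required":["motion"]}

```bash
mkdir -p pics; ls
cat > h.py <<'E'
from plant import *
import numpy as np, cv2, json
def snap(n,f):
    g=get_image(n); cv2.imwrite('pics/'+f+'.png',g['image'][:,:,::-1]); 
    np.savez('pics/'+f+'.npz',**{k:np.array(g[k]) for k in('image','mtx','k1','pose')}); return g
def load(f): return np.load('pics/'+f+'.npz')
def ray(g,u,v):
    d=np.array([float(g['k1']),0,0,0]); p=cv2.undistortPoints(np.array([[[u,v]]],float),g['mtx'],d)[0,0]
    P=np.array(g['pose']); return P[:3,3],P[:3,:3]@np.array([p[0],p[1],1.])
def onz(g,u,v,z):
    o,d=ray(g,u,v); return (o+d*(z-o[2])/d[2]).round(1)
def proj(g,X):
    P=np.linalg.inv(np.array(g['pose'])); X=np.atleast_2d(X).astype(float)
    return cv2.projectPoints(X,cv2.Rodrigues(P[:3,:3])[0],P[:3,3],g['mtx'],np.array([float(g['k1']),0,0,0]))[0][:,0]
def tri(*a):
    A=np.zeros((3,3));b=np.zeros(3)
    for g,u,v in a:
        o,d=ray(g,u,v); d/=np.linalg.norm(d); M=np.eye(3)-np.outer(d,d); A+=M;b+=M@o
    return np.linalg.solve(A,b).round(1)
E
python3 - <<'E'
from h import *
for n in('scene','top'):
    g=snap(n,n+'0'); print(n,g['mtx'],g['k1'],np.round(g['pose'],3))
print(read_state())
E
```

```text
pics
scene [[537.02221336   0.         277.67750757]
 [  0.         537.02221336 200.21792926]
 [  0.           0.           1.        ]] -0.18881593084081794 [[-8.20000e-01 -3.49000e-01  4.54000e-01  4.07190e+01]
 [-5.73000e-01  5.25000e-01 -6.30000e-01  4.33302e+02]
 [-1.90000e-02 -7.76000e-01 -6.30000e-01  6.82760e+02]
 [ 0.00000e+00  0.00000e+00  0.00000e+00  1.00000e+00]]
top [[528.75701423   0.         288.09635613]
 [  0.         528.75701423 203.0913097 ]
 [  0.           0.           1.        ]] 0.002834891531719341 [[-1.200000e-02 -9.940000e-01  1.060000e-01  4.213090e+02]
 [-1.000000e+00  1.000000e-02 -1.400000e-02 -1.892400e+02]
 [ 1.200000e-02 -1.060000e-01 -9.940000e-01  1.071255e+03]
 [ 0.000000e+00  0.000000e+00  0.000000e+00  1.000000e+00]]
{'time_s': 0.1, 'qpos': array([-1.43548767e+00,  5.28419592e-01,  1.43377374e+00,  3.45298376e-05,
        1.18137202e+00, -1.78491458e-01]), 'joint_vel': array([ 2.24218545e-04, -1.36395501e-03, -1.26696623e-03,  1.04032723e-03,
        2.89404600e-05,  2.31612077e-04]), 'joint_efforts': array([-4.04328739e-04, -4.40986097e+01, -1.77150589e+01,  6.33687736e-02,
        5.33748034e-02, -5.05046876e-05]), 'position': array([ 192.87535843, -593.80988846,  221.64110675]), 'eef_rot': array([ 9.87716962e-01,  1.56250533e-01,  3.72571310e-05, -9.85777543e-04]), 'force': array([ 0.21889905, -0.42518684,  0.1331387 ]), 'wrist_torque': array([-0.02951364,  0.02828685,  0.02017433]), 'gripper_force': 0.0, 'finger_gap': 86.89856825019311}
```

View pics/scene0.png

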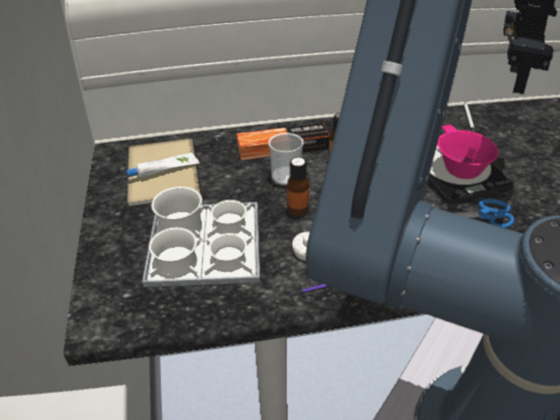

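View pics/top0.png

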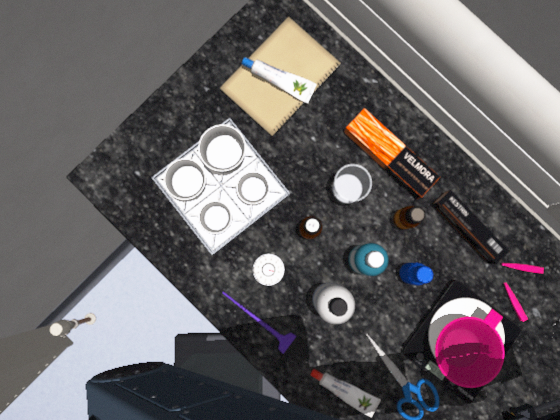

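```bash
python3 -c "
import plant
for k in dir(plant):
    if k[0]!='_': print(k, repr(getattr(plant,k))[:150])"
```

```text
IKError <class 'plant.IKError'>
finish_job <function connect.<locals>.done at 0x7f4be2a3b7e0>
get_image <function make.<locals>.drawn_camera at 0x7f4be2ac80e0>
hold_point_z 18.700000000000003
read_state <function make.<locals>.<lambda> at 0x7f4be2ac85e0>
```

Run:
```python
from h import *
a=cv2.imread('pics/top0.png')[150:350,250:460]; b=cv2.imread('pics/scene0.png')[120:270,230:350]
a=cv2.resize(a,None,fx=2.3,fy=2.3,interpolation=2); b=cv2.resize(b,(int(120*2.6),int(150*2.6)),interpolation=2)
c=np.zeros((470,800,3),np.uint8); c[:a.shape[0],:a.shape[1]]=a; c[:b.shape[0],a.shape[1]:a.shape[1]+b.shape[1]]=b
cv2.imwrite('pics/crop.png',c)
```

```text
(no output)
```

View pics/crop.png

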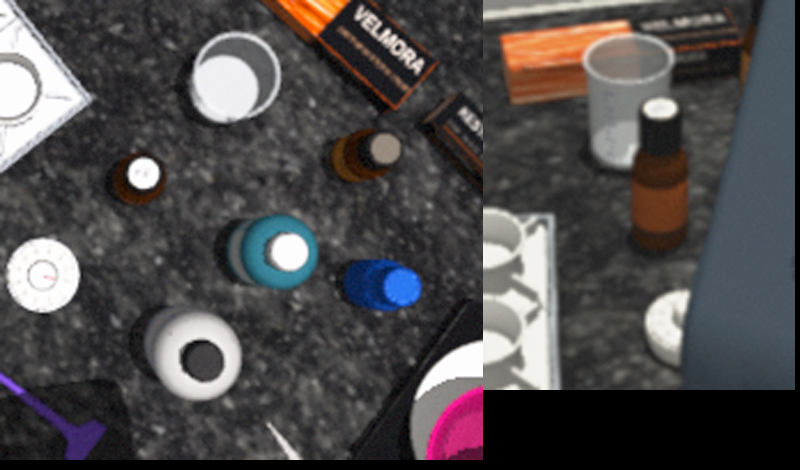

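Run:
```python
from h import *
g=load('top0')
for n,u,v,z in [('dyeA',312.6,225.2,117),('dyeB',417.8,214.8,117),('teal',376.5,259.6,150),('dev',338.7,307,190),('timer',268.7,269.6,36),('blue',424.8,274.3,117),('beaker',352.6,184,88),('L',222,148.5,66),('M',185.5,180.5,50),('S1',252.5,188,38),('S2',215.5,217.5,38)]:
    p=onz(g,u,v,z); print(n,p,np.hypot(*p[:2]).round(),np.degrees(np.arctan2(p[1],p[0])).round(1))
a=cv2.imread('pics/top0.png')[110:260,145:300]
cv2.imwrite('pics/trayc.png',cv2.resize(a,None,fx=4,fy=4,interpolation=2))
```

```text
dyeA [ 482.2 -246.2  117. ] 541.0 -27.0
dyeB [ 499.  -437.6  117. ] 664.0 -41.2
teal [ 419.1 -354.2  150. ] 549.0 -40.2
dev [ 342.5 -282.5  190. ] 444.0 -39.5
timer [ 401.9 -164.3   36. ] 434.0 -22.2
blue [ 391.8 -446.2  117. ] 594.0 -48.7
beaker [ 560.8 -324.4   88. ] 648.0 -30.0
L [635.5 -76.7  66. ] 640.0 -6.9
M [576.2  -4.1  50. ] 576.0 -0.4
S1 [ 561.8 -133.6   38. ] 577.0 -13.4
S2 [504.3 -61.1  38. ] 508.0 -6.9
```

View pics/trayc.png

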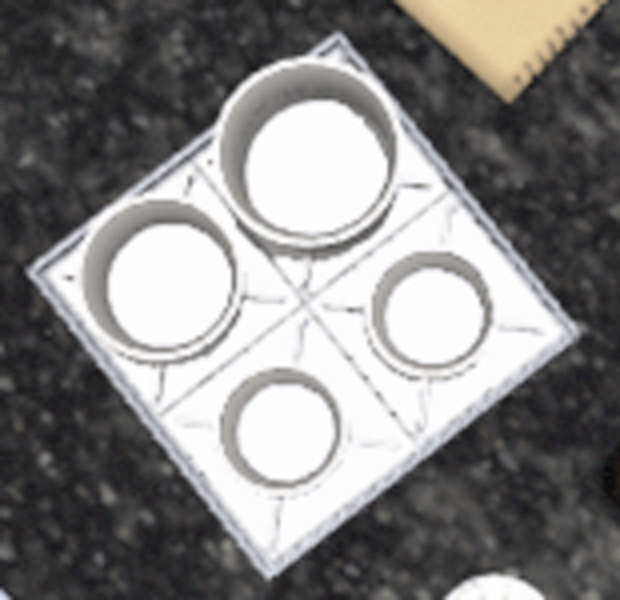

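Run:
```python
from h import *
from scipy.optimize import least_squares
a=cv2.imread('pics/scene0.png')[155:305,125:315]
cv2.imwrite('pics/sc.png',cv2.resize(a,None,fx=4,fy=4,interpolation=2))
t=load('top0');s=load('scene0')
print(tri((t,312.6,225.2),(s,298.5,161.5)))
c=lambda x,y:(145+x/4,110+y/4)
obs=[c(307,154),c(161,278),c(431,314),c(281,428),c(340,35),c(580,330),c(268,575),c(32,270)]
loc=np.array([[47,47,66],[-47,47,50],[47,-47,38],[-47,-47,38],[100,100,14],[100,-100,14],[-100,-100,14],[-100,100,14]])
```

```text
[ 482.  -246.3  116.8]
```

View pics/sc.png

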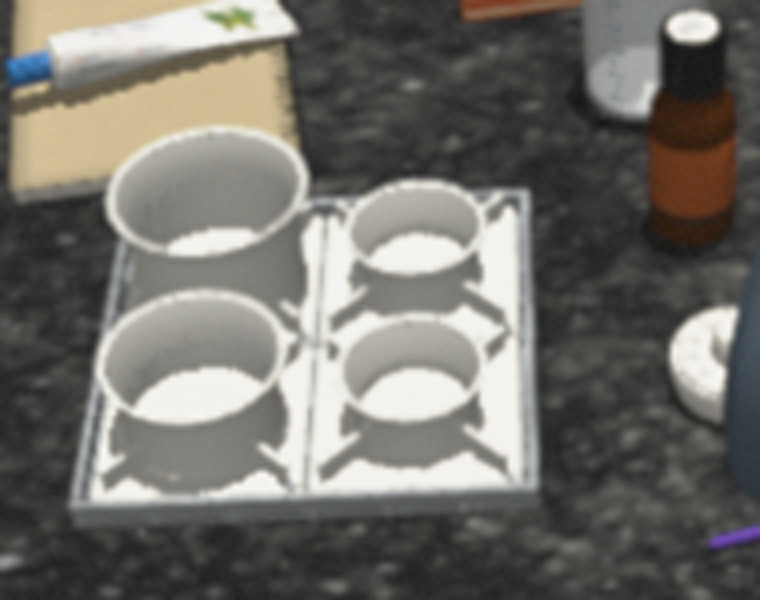

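Run:
```python
from h import *
from scipy.optimize import least_squares
t=load('top0');s=load('scene0')
c=lambda x,y:(145+x/4,110+y/4); e=lambda x,y:(125+x/4,155+y/4)
ot=np.array([c(307,154),c(161,278),c(431,314),c(281,428),c(340,35),c(580,330),c(268,575),c(32,270)])
os_=np.array([e(207,191),e(192,357),e(415.5,232),e(413,368)])
for a,b,n in zip(ot,os_,'L M S1 S2'.split()): print(n,tri((t,*a),(s,*b)))
# local: x along S2->M, y along S2->S1
loc=np.array([[47,47,66],[47,-47,50],[-47,47,38],[-47,-47,38],[100,100,14],[-100,100,14],[-100,-100,14],[100,-100,14]])
def W(p):
    C,S=np.cos(p[2]),np.sin(p[2]); X=loc.astype(float).copy()
    X[:,0]=p[0]+C*loc[:,0]+S*loc[:,1]; X[:,1]=p[1]+S*loc[:,0]-C*loc[:,1]; return X
def f(p,w=(1,1)): X=W(p); return np.r_[w[0]*(proj(t,X)-ot).ravel(),w[1]*(proj(s,X[:4])-os_).ravel()]
for w in((1,1),(1,0),(0,1)):
    r=least_squares(f,[570,-70,.66],args=(w,)); print(r.x,np.abs(r.fun).max())
    print(W(r.x)[:4].round(1).tolist())
```

```text
L [636.1 -75.8  65.1]
M [579.1  -2.7  48.2]
S1 [ 561.9 -133.5   34.7]
S2 [505.3 -60.4  35.7]
[570.61197802 -68.37989351   0.66030635] 2.04868676425329
[[636.6, -76.7, 66.0], [578.9, -2.4, 50.0], [562.3, -134.3, 38.0], [504.7, -60.1, 38.0]]
[570.75805953 -69.09141803   0.66052951] 1.8548611990957227
[[636.7, -77.4, 66.0], [579.0, -3.1, 50.0], [562.5, -135.0, 38.0], [504.8, -60.8, 38.0]]
[569.44380603 -66.35595765   0.65919866] 0.8116277206378868
[[635.4, -74.7, 66.0], [577.8, -0.4, 50.0], [561.1, -132.3, 38.0], [503.5, -58.0, 38.0]]
```

Emit:
{"fn": "servo_tool", "kwargs": {
  "motion": [1, 0.8, 0.96, 0, -0.031, 1, 0.8, 0.96, 0, -0.031, 1, 0.8, 0.96, 0, -0.031, 1, 0.8, 0.96, 0, -0.031, 1, 0.8, 0.96, 0, -0.031, 1, 0.8, 0.96, 0, -0.031, 1, 0.8, 0.96, 0, -0.031, 1, 0.8, 0.96, 0, -0.031, 1, 0.8, 0.96, 0, -0.031, 1, 0.8, 0.96, 0, -0.031, 1, 0.8, 0.96, 0, -0.031, 1, 0.8, 0.96, 0, -0.031],
  "squeeze": 25
}}

```text
time_s: 1.1
position: [385.4, -362.7, 222.2]
eef_rot: [0.992, -0.123, -0.0, -0.0]
force: [0.3, -0.7, -0.2]
finger_gap: 87.2
gripper_force: 0.0
```

Emit:
{"fn": "servo_tool", "kwargs": {
  "motion": [1, 0.8, 0.96, 0, -0.031, 1, 0.8, 0.96, 0, -0.031, 1, 0.8, 0.96, 0, -0.031, 1, 0.8, 0.96, 0, -0.031, 1, 0.8, 0.96, 0, -0.031, 1, 0.8, 0.96, 0, -0.031, 1, 0, 0, 0, 0, 1, 0, 0, 0, 0, 1, 0, 0, 0, 0]
}}

```text
time_s: 1.85
position: [480.6, -248.9, 222.3]
eef_rot: [0.966, -0.258, -0.0, 0.0]
force: [-0.6, 0.1, -0.0]
finger_gap: 87.1
gripper_force: 0.0
```

Emit:
{"fn": "servo_tool", "kwargs": {
  "motion": [0.3, 0.07, 0.13, -1, 0, 0.3, 0, 0, -1, 0, 0.3, 0, 0, -1, 0, 0.3, 0, 0, -1, 0, 0.3, 0, 0, -1, 0, 0.3, 0, 0, -0.8, 0, 0.3, 0, 0, -0.4, 0, 0.3, 0, 0, -0.3, 0, 0.3, 0, 0, 0, 0]
}}

```text
time_s: 2.6
position: [481.6, -246.7, 91.7]
eef_rot: [0.966, -0.259, -0.001, -0.0]
force: [-0.0, 0.9, 0.3]
finger_gap: 56.8
gripper_force: 0.0
```

Emit:
{"fn": "servo_tool", "kwargs": {
  "motion": [-1, 0, 0, 0, 0, -1, 0, 0, 0, 0, -1, 0, 0, 0, 0, -1, 0, 0, 0, 0, -1, 0, 0, 0, 0, -1, 0, 0, 0, 0]
}}

```text
time_s: 3.1
position: [482.8, -246.4, 93.2]
eef_rot: [0.966, -0.259, 0.001, 0.0]
force: [-0.3, 0.7, 3.0]
finger_gap: 31.5
gripper_force: 25.0
```

Emit:
{"fn": "servo_tool", "kwargs": {
  "motion": [-1, 0, 0, 0.5, 0, -1, 0, 0, 1, 0, -1, 0, 0, 1, 0, -1, 0, 0, 1, 0, -1, 0, 0, 0.5, 0, -1, 0.1, 0.5, 0, 0, -1, 0.1, 0.9, 0, 0, -1, 0.1, 0.9, 0, 0, -1, 0.1, 0.9, 0, 0, -1, 0.1, 0.9, 0, 0, -1, 0.1, 0.9, 0, 0, -1, 0.1, 0.9, 0, 0]
}}

```text
time_s: 4.1
position: [495.4, -126.2, 171.4]
eef_rot: [0.966, -0.259, -0.001, -0.0]
force: [0.2, 0.0, -1.0]
finger_gap: 31.6
gripper_force: 25.0
```

Emit:
{"fn": "servo_tool", "kwargs": {
  "motion": [-1, 0.1, 0.9, 0, 0, -1, 0.1, 0.9, 0, 0, -1, 0.1, 0.9, 0, 0, -1, 0.1, 0.6, 0, 0, -1, 0, 0.1, 0, 0, -1, 0, 0, 0, 0, -1, 0, 0, 0, 0, -1, 0, 0, 0, 0]
}}

```text
time_s: 4.77
position: [504.4, -61.0, 172.4]
eef_rot: [0.966, -0.259, 0.0, 0.0]
force: [0.2, 0.4, -1.2]
finger_gap: 31.3
gripper_force: 25.0
```

Run:
```python
from h import *
snap('scene','scene1');print(read_state()['position'])
```

```text
[504.41428004 -61.12419206 172.46604769]
```

View pics/scene1.png

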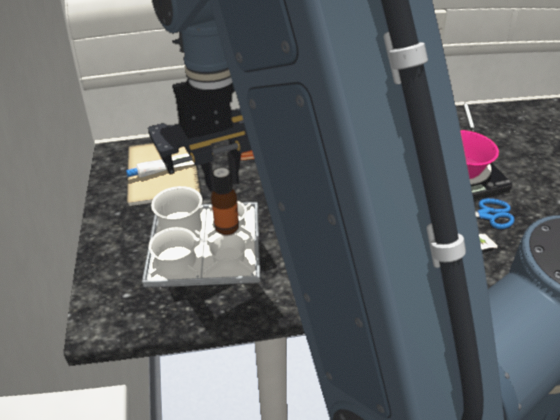

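Emit:
{"fn": "servo_tool", "kwargs": {
  "motion": [-1, 0, 0.04, -0.7, 0, -1, 0, 0, -0.7, 0, -1, 0, 0, -0.6, 0, -1, 0, 0, -0.4, 0, -1, 0, 0, -0.3, 0, -1, 0, 0, -0.3, 0, -1, 0, 0, -0.2, 0, -1, 0, 0, -0.1, 0, -1, 0, 0, 0, 0, -1, 0, 0, 0, 0]
}}

```text
time_s: 5.65
position: [504.6, -59.5, 106.8]
eef_rot: [0.966, -0.259, 0.0, 0.0]
force: [0.0, -0.5, -0.3]
finger_gap: 31.4
gripper_force: 25.0
```

Emit:
{"fn": "servo_tool", "kwargs": {
  "motion": [-1, 0, 0, -0.08, 0, -1, 0, 0, -0.08, 0, -1, 0, 0, 0, 0]
}}

```text
time_s: 5.9
position: [505.4, -59.6, 105.1]
eef_rot: [0.966, -0.258, 0.001, 0.0]
force: [-0.9, 0.4, 9.9]
finger_gap: 31.8
gripper_force: 25.0
```

Emit:
{"fn": "servo_tool", "kwargs": {
  "motion": [0.3, 0, 0, 0, 0, 0.3, 0, 0, 0, 0, 0.3, 0, 0, 0.1, 0, 0.3, 0, 0, 0.6, 0, 0.3, 0, 0, 1, 0, 0.3, 0, 0, 1, 0, 0.3, 0, 0, 1, 0, 0.3, 0, 0, 1, 0, 0.3, 0, 0, 1, 0, 0.3, 0, -0.5, 0.2, 0, 0.3, 0, -1, 0, 0, 0.3, 0, -1, 0, 0]
}}

```text
time_s: 6.9
position: [504.3, -110.0, 221.5]
eef_rot: [0.966, -0.258, 0.0, 0.0]
force: [0.3, 0.2, -0.7]
finger_gap: 56.5
gripper_force: 0.0
```

Emit:
{"fn": "servo_tool", "kwargs": {
  "motion": [0.3, 0, -1, 0, 0, 0.3, 0, -1, 0, 0, 0.3, 0, -1, 0, 0, 0.3, 0, -1, 0, 0, 0.3, 0, -1, 0, 0, 0.3, 0, -1, 0, 0, 0.3, 0, -1, 0, 0, 0.3, 0, -1, 0, 0, 0.3, 0, -1, 0, 0, 0.3, 0, -1, 0, 0, 0.3, 0, -1, 0, 0, 0.3, 0, -1, 0, 0]
}}

```text
time_s: 7.9
position: [503.5, -350.8, 220.1]
eef_rot: [0.966, -0.259, -0.001, -0.0]
force: [-0.3, 0.5, 0.3]
finger_gap: 57.0
gripper_force: 0.0
```

Emit:
{"fn": "servo_tool", "kwargs": {
  "motion": [0.3, 0, -1, 0, 0, 0.3, 0, -1, 0, 0, 0.3, -0.1, -0.8, 0, 0, 0.3, -0.1, -0.4, 0, 0, 0.3, -0.1, -0.2, 0, 0, 0.3, 0, 0, 0, 0, 0.3, 0, 0, 0, 0]
}}

```text
time_s: 8.48
position: [498.0, -416.6, 221.0]
eef_rot: [0.966, -0.259, -0.0, -0.001]
force: [0.7, 0.7, 0.0]
finger_gap: 56.5
gripper_force: 0.0
```

Run:
```python
from h import *
a=snap('scene','scene2')['image'];b=snap('top','top2')['image'];print(read_state()['position'])
c=np.hstack([cv2.resize(x,(400,300),interpolation=3) for x in(a,b)])
cv2.imwrite('pics/two.png',c[:,:,::-1])
```

```text
[ 498.38470678 -416.26898165  221.35603401]
```

View pics/two.png

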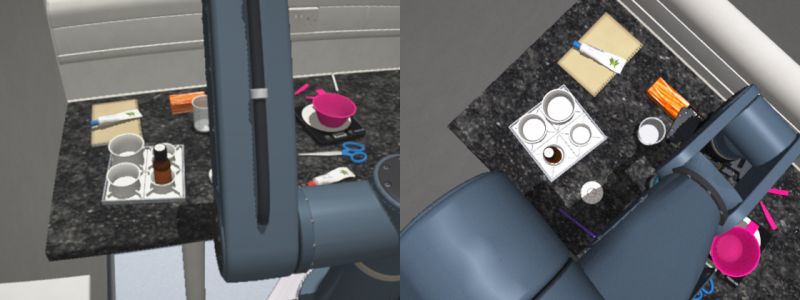

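Dye A stands upright in small cup 2 (about (160,170) in the left half, (553,155) in the right). On to dye B.

Emit:
{"fn": "servo_tool", "kwargs": {
  "motion": [0.3, 0.03, -0.8, 0, 0, 0.3, 0, -0.27, -0.6, 0, 0.3, 0, 0, -1, 0, 0.3, 0, 0, -1, 0, 0.3, 0, 0, -1, 0, 0.3, 0, 0, -1, 0, 0.3, 0, 0, -1, 0, 0.3, 0, 0, -0.5, 0, 0.3, 0, 0, -0.3, 0, 0.3, 0, 0, -0.1, 0, 0.3, 0, 0, 0, 0, 0.3, 0, 0, 0, 0]
}}

```text
time_s: 9.58
position: [499.6, -439.4, 92.4]
eef_rot: [0.966, -0.259, 0.001, 0.001]
force: [-0.7, -0.0, -0.0]
finger_gap: 56.5
gripper_force: 0.0
```

Emit:
{"fn": "servo_tool", "kwargs": {
  "motion": [-1, 0, 0, 0, 0, -1, 0, 0, 0, 0, -1, 0, 0, 0, 0, -1, 0, 0, 0, 0, -1, 0, 0, 0, 0, -1, 0, 0, 0, 0]
}}

```text
time_s: 10.08
position: [499.1, -439.0, 91.6]
eef_rot: [0.966, -0.259, 0.0, 0.0]
force: [-0.4, 0.7, 0.9]
finger_gap: 31.7
gripper_force: 24.8
```

Emit:
{"fn": "servo_tool", "kwargs": {
  "motion": [-1, 0, 0, 0.5, 0, -1, 0, 0, 1, 0, -1, 0, 0, 1, 0, -1, 0, 0, 1, 0, -1, 0, 0, 1, 0, -1, 0, 0, 0.8, 0, -1, 0, 0, 0.3, 0, -1, 0.1, 0.5, 0, 0, -1, 0.2, 0.9, 0, 0, -1, 0.2, 0.9, 0, 0, -1, 0.2, 0.9, 0, 0, -1, 0.2, 0.9, 0, 0]
}}

```text
time_s: 11.08
position: [516.7, -353.3, 202.1]
eef_rot: [0.966, -0.258, -0.001, -0.001]
force: [0.1, -0.3, -1.1]
finger_gap: 31.5
gripper_force: 24.8
```

Emit:
{"fn": "servo_tool", "kwargs": {
  "motion": [-1, 0.2, 0.9, 0, 0, -1, 0.2, 0.9, 0, 0, -1, 0.2, 0.9, 0, 0, -1, 0.2, 0.9, 0, 0, -1, 0.2, 0.9, 0, 0, -1, 0.2, 0.9, 0, 0, -1, 0.2, 0.9, 0, 0, -1, 0.2, 0.9, 0, 0, -1, 0.2, 0.9, 0, 0, -1, 0.2, 0.9, 0, 0, -1, 0.2, 0.9, 0, 0, -1, 0.05, 0.9, 0, 0]
}}

```text
time_s: 12.08
position: [561.9, -137.9, 202.9]
eef_rot: [0.966, -0.258, -0.0, -0.0]
force: [-0.7, -0.7, -0.9]
finger_gap: 31.6
gripper_force: 24.8
```

Emit:
{"fn": "servo_tool", "kwargs": {
  "motion": [-1, 0, 0.35, 0, 0, -1, 0, 0, 0, 0, -1, 0, 0, 0, 0, -1, 0, 0, 0, 0]
}}

```text
time_s: 12.42
position: [562.0, -134.2, 203.3]
eef_rot: [0.966, -0.259, 0.0, 0.0]
force: [-0.0, 0.2, -0.5]
finger_gap: 31.6
gripper_force: 24.8
```

Emit:
{"fn": "servo_tool", "kwargs": {
  "motion": [-1, 0, 0, -0.6, 0, -1, 0, 0, -1, 0, -1, 0, 0, -1, 0, -1, 0, 0, -0.6, 0, -1, 0, 0, -0.4, 0, -1, 0, 0, -0.4, 0, -1, 0, 0, -0.4, 0, -1, 0, 0, -0.3, 0, -1, 0, 0, -0.2, 0, -1, 0, 0, -0.08, 0, -1, 0, 0, 0, 0, -1, 0, 0, 0, 0]
}}

```text
time_s: 13.42
position: [562.3, -133.9, 104.1]
eef_rot: [0.966, -0.259, 0.0, 0.0]
force: [-0.2, -0.2, -0.1]
finger_gap: 31.9
gripper_force: 24.8
```

Emit:
{"fn": "servo_tool", "kwargs": {
  "motion": [-1, 0, 0, -0.07, 0, -1, 0, 0, 0, 0, 0.3, 0, 0, 0, 0, 0.3, 0, 0, 0, 0, 0.3, 0, 0, 0.1, 0, 0.3, 0, 0, 0.6, 0, 0.3, 0, 0, 1, 0, 0.3, 0, 0, 1, 0, 0.3, 0, 0, 1, 0, 0.3, 0, 0, 1, 0, 0.3, 0, 0, 1, 0, 1, 0, 0, 0.5, 0]
}}

```text
time_s: 14.42
position: [562.9, -134.3, 228.8]
eef_rot: [0.966, -0.259, 0.002, 0.0]
force: [0.1, 0.3, -0.3]
finger_gap: 59.0
gripper_force: 0.0
```

Run:
```python
from h import *
s=load('scene0')
print(proj(s,[[419,-354,150],[342.5,-282.5,190],[482,-246,117]]))
snap('top','top3'); print(read_state()['position'])
```

```text
[[357.74003816 130.41071486]
 [379.39192174 142.01743578]
 [298.2957933  161.4900553 ]]
[ 563.64877364 -134.54314746  229.87686056]
```

View pics/top3.png

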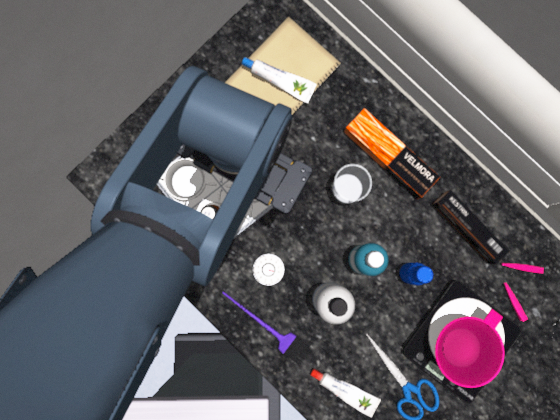

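Run:
```python
from h import *
g=load('top3'); h=cv2.cvtColor(g['image'],cv2.COLOR_RGB2HSV).astype(int); t0=load('top0')
def blob(m,u,v):
    n,l,st,c=cv2.connectedComponentsWithStats(m.astype(np.uint8)); k=l[v,u]; return c[k],st[k]
H,S,V=h[...,0],h[...,1],h[...,2]
for n,m,u,v,z in[('tealcap',(S<60)&(V>170),376,260,150),('devcap',V<110,338,307,190),('devbody',(V>110)&(S<60),325,295,150),('tealbody',(S>80)&(abs(H-95)<12),362,262,125)]:
    c,st=blob(m,u,v); print(n,c.round(1),st,onz(g,*c,z))
# predicted outlines: cap top circle and base circle columns/rows
a=np.linspace(0,2*np.pi,40)
for n,x,y,r,zz in[('teal',419,-354,30,(0,100,120)),('dev',342.5,-282.5,33.5,(0,120,145))]:
    for z in zz:
        q=proj(g,np.c_[x+r*np.cos(a),y+r*np.sin(a),0*a+z]); print(n,z,q.min(0).round(1),q.max(0).round(1))
s=cv2.imread('pics/top3.png')[230:335,305:400]; cv2.imwrite('pics/td.png',cv2.resize(s,None,fx=5,fy=5,interpolation=2))
```

```text
tealcap [375.6 259.1] [368 251  16  17 215] [ 420.  -352.7  150. ]
devcap [337.5 306.2] [329 298  18  18 261] [ 343.8 -280.5  190. ]
devbody [335.1 304.1] [317 286  38  38 896] [ 343.9 -280.7  150. ]
tealbody [369.8 259.2] [355 243  34  33 629] [ 419.9 -346.7  125. ]
teal 0 [348.3 244.7] [378.  274.6]
teal 100 [355.2 243.2] [387.9 276.1]
teal 120 [356.7 242.9] [390.1 276.5]
dev 0 [311.8 281.6] [345.2 315.5]
dev 120 [315.6 284.4] [353.3 322.6]
dev 145 [316.6 285.1] [355.2 324.4]
```

View pics/td.png

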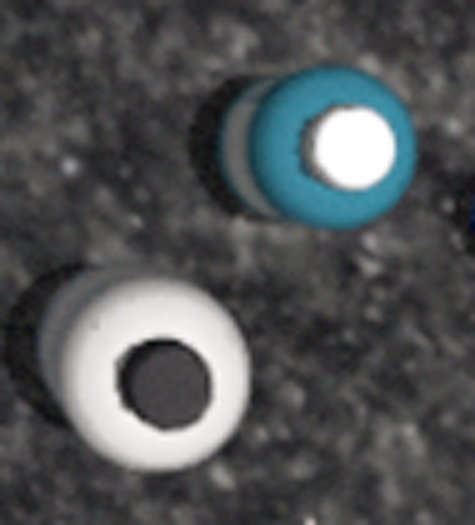

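Emit:
{"fn": "servo_tool", "kwargs": {
  "motion": [1, -0.3, -0.45, 0, 0, 1, -0.6, -0.9, 0, 0, 1, -0.6, -0.9, 0, 0, 1, -0.6, -0.9, 0, 0, 1, -0.6, -0.9, 0, 0, 1, -0.6, -0.9, 0, 0, 1, -0.6, -0.9, 0, 0, 1, -0.6, -0.9, 0, 0, 1, -0.6, -0.9, 0, 0, 1, -0.6, -0.9, 0, 0, 1, -0.6, -0.9, 0, 0, 1, -0.6, -0.9, 0, 0]
}}

```text
time_s: 15.47
position: [421.7, -341.2, 224.4]
eef_rot: [0.966, -0.259, -0.002, -0.001]
force: [-0.8, 0.3, -0.9]
finger_gap: 87.0
gripper_force: 0.0
```

Emit:
{"fn": "servo_tool", "kwargs": {
  "motion": [1, -0.3, -0.6, 0, 0, 1, 0, 0, 0, 0, 1, 0, 0, 0, 0, 1, 0, 0, 0, 0]
}}

```text
time_s: 15.8
position: [417.9, -351.8, 225.6]
eef_rot: [0.966, -0.259, -0.001, -0.001]
force: [0.5, -0.2, -0.6]
finger_gap: 87.1
gripper_force: 0.0
```

Emit:
{"fn": "servo_tool", "kwargs": {
  "motion": [1, 0.09, -0.08, -0.6, 0, 1, 0, 0, -1, 0, 1, 0, 0, -1, 0, 1, 0, 0, -1, 0, 1, 0, 0, -0.8, 0, 1, 0, 0, -0.7, 0, 1, 0, 0, -0.6, 0, 1, 0, 0, -0.5, 0, 1, 0, 0, -0.4, 0, 1, 0, 0, -0.3, 0, 1, 0, 0, 0, 0, 1, 0, 0, 0, 0]
}}

```text
time_s: 16.8
position: [419.9, -354.3, 88.3]
eef_rot: [0.966, -0.258, -0.0, -0.0]
force: [-0.2, 0.1, 0.9]
finger_gap: 86.6
gripper_force: 0.0
```

Emit:
{"fn": "servo_tool", "kwargs": {
  "motion": [-1, 0, 0, 0, 0, -1, 0, 0, 0, 0, -1, 0, 0, 0, 0, -1, 0, 0, 0, 0, -1, 0, 0, 0, 0, -1, 0, 0, 0, 0],
  "squeeze": 30
}}

```text
time_s: 17.3
position: [419.9, -354.3, 88.6]
eef_rot: [0.966, -0.259, 0.0, -0.0]
force: [0.7, 1.0, 2.2]
finger_gap: 57.5
gripper_force: 30.0
```

Emit:
{"fn": "servo_tool", "kwargs": {
  "motion": [0.8, 0, 0, 0, 0, 0.8, 0, 0, 0, 0, 0.8, 0, 0, -0.1, 0, 0.8, 0, 0, -0.15, 0, 0.8, 0, 0, 0, 0, -1, 0, 0, 0, 0, -1, 0, 0, 0, 0, -1, 0, 0, 0, 0, -1, 0, 0, 0, 0, -1, 0, 0, 0, 0]
}}

```text
time_s: 18.13
position: [419.8, -354.2, 83.4]
eef_rot: [0.966, -0.259, 0.0, -0.0]
force: [0.9, 1.0, -0.1]
finger_gap: 58.1
gripper_force: 30.0
```

Emit:
{"fn": "servo_tool", "kwargs": {
  "motion": [-1, 0, 0, 0.3, 0, -1, 0, 0, 0.6, 0, -1, 0, 0, 1, 0, -1, 0, 0, 1, 0, -1, 0, 0, 1, 0, -1, 0, 0, 1, 0, -1, 0, 0, 1, 0, -1, 0, 0, 1, 0, -1, 0, 0, 0.6, 0, -1, 0, 0, 0, 0]
}}

```text
time_s: 18.97
position: [420.7, -355.7, 236.3]
eef_rot: [0.966, -0.259, 0.002, 0.002]
force: [-0.4, -0.2, -2.4]
finger_gap: 57.6
gripper_force: 30.0
```

Emit:
{"fn": "servo_tool", "kwargs": {
  "motion": [-1, 0.2, 0.45, 0, 0, -1, 0.4, 0.9, 0, 0, -1, 0.4, 0.9, 0, 0, -1, 0.4, 0.9, 0, 0, -1, 0.4, 0.9, 0, 0, -1, 0.4, 0.9, 0, 0, -1, 0.4, 0.9, 0, 0, -1, 0.4, 0.9, 0, 0, -1, 0.4, 0.9, 0, 0, -1, 0.4, 0.9, 0, 0, -1, 0.4, 0.9, 0, 0, -1, 0.4, 0.9, 0, 0]
}}

```text
time_s: 19.97
position: [510.7, -145.1, 231.5]
eef_rot: [0.966, -0.259, -0.002, -0.001]
force: [-0.3, 0.1, -3.2]
finger_gap: 57.9
gripper_force: 30.0
```

Emit:
{"fn": "servo_tool", "kwargs": {
  "motion": [-1, 0.4, 0.9, 0, 0, -1, 0.4, 0.9, 0, 0, -1, 0.4, 0.9, 0, 0, -1, 0.4, 0.9, 0, 0, -1, 0.4, 0.9, 0, 0, -1, 0.4, 0.9, 0, 0, -1, 0.4, 0.9, 0, 0, -1, 0.3, 0.5, 0, 0, -1, 0, 0, 0, 0, -1, 0, 0, 0, 0, -1, 0, 0, 0, 0]
}}

```text
time_s: 20.88
position: [572.9, -11.8, 232.6]
eef_rot: [0.966, -0.259, -0.001, 0.0]
force: [0.5, -0.5, -2.7]
finger_gap: 58.0
gripper_force: 30.0
```

Emit:
{"fn": "servo_tool", "kwargs": {
  "motion": [-1, 0.15, 0.25, 0, 0, -1, 0.14, 0.23, -0.5, 0, -1, 0, 0, -1, 0, -1, 0, 0, -1, 0, -1, 0, 0, -1, 0, -1, 0, 0, -0.6, 0, -1, 0, 0, -0.3, 0, -1, 0, 0, 0, 0, -1, 0, 0, 0, 0, -1, 0, 0, 0, 0]
}}

```text
time_s: 21.72
position: [580.5, -2.1, 146.2]
eef_rot: [0.966, -0.259, 0.001, -0.0]
force: [-0.4, -0.4, -1.8]
finger_gap: 58.2
gripper_force: 30.0
```

Run:
```python
from h import *
a=snap('scene','scene4')['image'];print(read_state()['position'])
a=a[140:300,120:280]; b=snap('top','top4')['image'][110:270,140:300]
cv2.imwrite('pics/two4.png',cv2.resize(np.hstack([a,b])[:,:,::-1],None,fx=2.5,fy=2.5,interpolation=2))
```

```text
[580.50509077  -2.06883927 146.39648127]
```

View pics/two4.png

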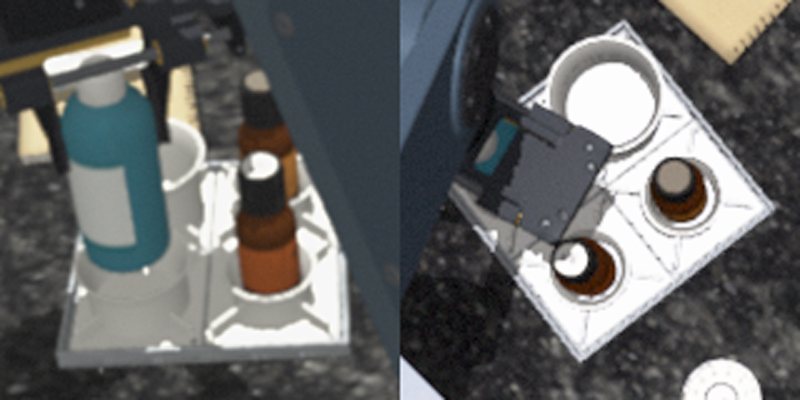

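Run:
```python
from h import *
s=load('scene4'); a=np.linspace(0,2*np.pi,60)
for r,z in((30,63),(30,150),(15.5,213)):
    q=(proj(s,np.c_[580.5+r*np.cos(a),-2.1+r*np.sin(a),0*a+z])-[120,140])*2.5
    print(z,q.min(0).round(),q.max(0).round())
```

```text
63 [ 85. 216.] [172. 275.]
150 [ 63. 117.] [155. 176.]
213 [69. 51.] [119.  81.]
```

Emit:
{"fn": "servo_tool", "kwargs": {
  "motion": [-1, -0.07, 0, -0.4, 0, -1, 0, 0, -0.4, 0, -1, 0, 0, -0.4, 0, -1, 0, 0, -0.4, 0, -1, 0, 0, -0.3, 0, -1, 0, 0, -0.3, 0, -1, 0, 0, -0.2, 0, -1, 0, 0, -0.1, 0, -1, 0, 0, 0, 0, -1, 0, 0, 0, 0]
}}

```text
time_s: 22.65
position: [578.3, -1.9, 95.5]
eef_rot: [0.966, -0.259, 0.0, 0.0]
force: [0.8, -0.2, -2.8]
finger_gap: 57.8
gripper_force: 30.0
```

Emit:
{"fn": "servo_tool", "kwargs": {
  "motion": [-1, 0, 0, -0.06, 0, -1, 0, 0, -0.06, 0, -1, 0, 0, 0, 0]
}}

```text
time_s: 22.9
position: [579.3, -2.3, 95.2]
eef_rot: [0.966, -0.258, 0.002, 0.0]
force: [-1.6, -0.3, 11.2]
finger_gap: 58.1
gripper_force: 30.0
```

Emit:
{"fn": "servo_tool", "kwargs": {
  "motion": [1, 0, 0, 0, 0, 1, 0, 0, 0, 0, 1, 0, 0, 0, 0, 1, 0, 0, 0.2, 0, 1, 0, 0, 0.6, 0, 1, 0, 0, 1, 0, 1, 0, 0, 1, 0, 1, 0, 0, 1, 0, 1, 0, 0, 1, 0, 1, 0, 0, 1, 0, 1, 0, 0, 1, 0, 1, 0, 0, 0.6, 0]
}}

```text
time_s: 23.9
position: [579.0, -1.9, 243.3]
eef_rot: [0.966, -0.259, 0.002, -0.0]
force: [0.6, 0.5, -0.2]
finger_gap: 87.4
gripper_force: 0.0
```

Emit:
{"fn": "servo_tool", "kwargs": {
  "motion": [1, -0.4, -0.5, 0, 0, 1, -0.8, -0.95, 0, 0, 1, -0.8, -0.95, 0, 0, 1, -0.8, -0.95, 0, 0, 1, -0.8, -0.95, 0, 0, 1, -0.8, -0.95, 0, 0, 1, -0.8, -0.95, 0, 0, 1, -0.8, -0.95, 0, 0, 1, -0.8, -0.95, 0, 0, 1, -0.8, -0.95, 0, 0, 1, -0.8, -0.95, 0, 0, 1, -0.8, -0.95, 0, 0]
}}

```text
time_s: 24.9
position: [391.9, -221.3, 240.0]
eef_rot: [0.966, -0.259, -0.001, -0.0]
force: [-0.2, -0.8, -0.5]
finger_gap: 86.8
gripper_force: 0.0
```

Emit:
{"fn": "servo_tool", "kwargs": {
  "motion": [1, -0.8, -0.95, 0, 0, 1, -0.8, -0.95, 0, 0, 1, -0.8, -0.95, 0, 0, 1, -0.2, -0.3, 0, 0, 1, 0, 0, 0, 0, 1, 0, 0, 0, 0, 1, 0, 0, 0, 0]
}}

```text
time_s: 25.48
position: [342.2, -282.8, 240.5]
eef_rot: [0.966, -0.258, -0.0, -0.001]
force: [-0.1, 0.0, -1.1]
finger_gap: 87.2
gripper_force: 0.0
```

Emit:
{"fn": "servo_tool", "kwargs": {
  "motion": [1, 0.06, 0.06, -0.5, 0, 1, 0, 0, -0.7, 0, 1, 0, 0, -0.7, 0, 1, 0, 0, -0.7, 0, 1, 0, 0, -0.7, 0, 1, 0, 0, -0.7, 0, 1, 0, 0, -0.6, 0, 1, 0, 0, -0.5, 0, 1, 0, 0, -0.4, 0, 1, 0, 0, -0.2, 0, 1, 0, 0, 0, 0, 1, 0, 0, 0, 0]
}}

```text
time_s: 26.48
position: [343.7, -282.4, 127.0]
eef_rot: [0.966, -0.258, 0.0, -0.0]
force: [-0.5, 0.4, 1.1]
finger_gap: 86.8
gripper_force: 0.0
```

Emit:
{"fn": "servo_tool", "kwargs": {
  "motion": [-1, 0, 0, 0, 0, -1, 0, 0, 0, 0, -1, 0, 0, 0, 0, -1, 0, 0, 0, 0, -1, 0, 0, 0, 0, -1, 0, 0, 0, 0],
  "squeeze": 45
}}

```text
time_s: 26.98
position: [343.4, -283.2, 127.3]
eef_rot: [0.966, -0.259, 0.0, 0.001]
force: [-1.2, -1.1, 2.3]
finger_gap: 64.5
gripper_force: 45.0
```

Emit:
{"fn": "servo_tool", "kwargs": {
  "motion": [-1, 0, 0, 0.3, 0, -1, 0, 0, 0.6, 0, -1, 0, 0, 1, 0, -1, 0, 0, 1, 0, -1, 0, 0, 1, 0, -1, 0, 0, 1, 0, -1, 0, 0, 1, 0, -1, 0, 0, 1, 0, -1, 0, 0, 0.6, 0, -1, 0, 0, 0.3, 0, -1, 0, 0, 0, 0, -1, 0, 0, 0, 0]
}}

```text
time_s: 27.98
position: [342.8, -281.8, 282.2]
eef_rot: [0.966, -0.259, -0.001, -0.001]
force: [-0.0, -0.5, -6.5]
finger_gap: 64.2
gripper_force: 45.0
```

Emit:
{"fn": "servo_tool", "kwargs": {
  "motion": [-1, 0.3, 0.2, 0, 0, -1, 0.6, 0.4, 0, 0, -1, 0.9, 0.64, 0, 0, -1, 0.9, 0.64, 0, 0, -1, 0.9, 0.64, 0, 0, -1, 0.9, 0.64, 0, 0, -1, 0.9, 0.64, 0, 0, -1, 0.9, 0.64, 0, 0, -1, 0.9, 0.64, 0, 0, -1, 0.9, 0.64, 0, 0, -1, 0.9, 0.64, 0, 0, -1, 0.9, 0.64, 0, 0]
}}

```text
time_s: 28.98
position: [541.6, -140.8, 280.9]
eef_rot: [0.966, -0.259, -0.002, -0.001]
force: [-0.3, 0.1, -5.2]
finger_gap: 64.4
gripper_force: 45.0
```

Emit:
{"fn": "servo_tool", "kwargs": {
  "motion": [-1, 0.9, 0.64, 0, 0, -1, 0.9, 0.64, 0, 0, -1, 0.9, 0.64, 0, 0, -1, 0.9, 0.64, 0, 0, -1, 0.6, 0.4, 0, 0, -1, 0.3, 0.2, 0, 0, -1, 0, 0, 0, 0, -1, 0, 0, 0, 0, -1, 0, 0, 0, 0]
}}

```text
time_s: 29.73
position: [630.1, -79.7, 282.0]
eef_rot: [0.966, -0.259, -0.001, 0.0]
force: [-0.1, -0.3, -6.1]
finger_gap: 64.5
gripper_force: 45.0
```

Emit:
{"fn": "servo_tool", "kwargs": {
  "motion": [-1, 0.16, 0.09, 0, 0, -1, 0.16, 0.08, -0.3, 0, -1, 0, 0, -0.6, 0, -1, 0, 0, -0.8, 0, -1, 0, 0, -0.8, 0, -1, 0, 0, -0.7, 0, -1, 0, 0, -0.4, 0, -1, 0, 0, -0.2, 0, -1, 0, 0, 0, 0, -1, 0, 0, 0, 0, -1, 0, 0, 0, 0]
}}

```text
time_s: 30.65
position: [638.6, -76.4, 208.1]
eef_rot: [0.966, -0.259, 0.001, 0.0]
force: [-0.1, 0.4, -5.9]
finger_gap: 64.7
gripper_force: 45.0
```

Run:
```python
from h import *
g=snap('scene','scene5');p=read_state()['position'];print(p)
a=g['image'][80:300,120:300]
cv2.imwrite('pics/s5.png',cv2.resize(a[:,:,::-1],None,fx=2.5,fy=2.5,interpolation=2))
t=np.linspace(0,2*np.pi,60)
for r,z in((33.5,p[2]-127.3),(33.5,p[2]-27.3)):
    q=(proj(g,np.c_[p[0]+r*np.cos(t),p[1]+r*np.sin(t),0*t+z])-[120,80])*2.5
    print(z,q.min(0).round(),q.max(0).round())
```

```text
[638.57758496 -76.28238539 208.16486054]
80.86486054079897 [ 92. 261.] [183. 318.]
180.86486054079896 [ 69. 148.] [167. 202.]
```

View pics/s5.png

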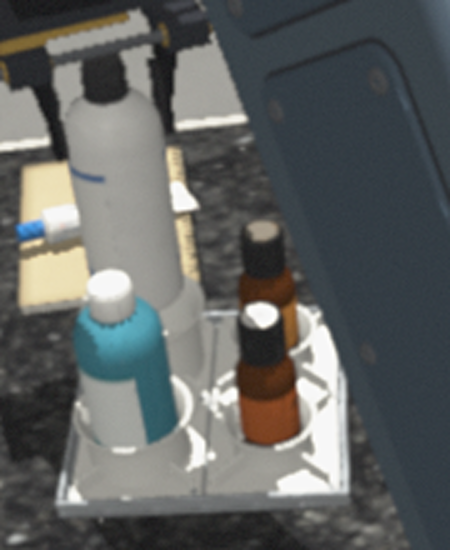

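The teal bottle and both dyes stand upright in their cups, and the developer hangs over the large cup where predicted (right edge about (183,280)). Lowering.

Emit:
{"fn": "servo_tool", "kwargs": {
  "motion": [-1, -0.1, 0, -0.4, 0, -1, 0, 0, -0.5, 0, -1, 0, 0, -0.5, 0, -1, 0, 0, -0.5, 0, -1, 0, 0, -0.4, 0, -1, 0, 0, -0.4, 0, -1, 0, 0, -0.3, 0, -1, 0, 0, -0.2, 0, -1, 0, 0, -0.15, 0, -1, 0, 0, -0.05, 0, -1, 0, 0, 0, 0, -1, 0, 0, 0, 0]
}}

```text
time_s: 31.7
position: [636.1, -76.2, 139.4]
eef_rot: [0.966, -0.259, 0.001, 0.0]
force: [-0.7, -0.3, -4.6]
finger_gap: 64.7
gripper_force: 45.0
```

Emit:
{"fn": "servo_tool", "kwargs": {
  "motion": [-1, 0, 0, -0.06, 0, -1, 0, 0, -0.06, 0, -1, 0, 0, 0, 0]
}}

```text
time_s: 31.95
position: [636.9, -76.6, 139.4]
eef_rot: [0.966, -0.259, 0.002, 0.0]
force: [-2.1, -0.1, 6.6]
finger_gap: 64.9
gripper_force: 45.0
```

Seated; release, rise clear and swing away for a look.

Emit:
{"fn": "servo_tool", "kwargs": {
  "motion": [1, 0, 0, 0, 0, 1, 0, 0, 0, 0, 1, 0, 0, 0, 0, 1, 0, 0, 0.2, 0, 1, 0, 0, 0.6, 0, 1, 0, 0, 1, 0, 1, 0, 0, 1, 0, 1, 0, 0, 1, 0, 1, 0, 0, 1, 0, 1, 0, 0, 1, 0, 1, 0, 0, 0.6, 0, 1, 0, 0, 0.2, 0]
}}

```text
time_s: 32.95
position: [637.4, -76.5, 272.5]
eef_rot: [0.966, -0.259, 0.003, 0.0]
force: [1.7, 0.1, 1.5]
finger_gap: 87.1
gripper_force: 0.0
```

Emit:
{"fn": "servo_tool", "kwargs": {
  "motion": [1, -0.3, -0.5, 0, 0, 1, -0.5, -1, 0, 0, 1, -0.5, -1, 0, 0, 1, -0.5, -1, 0, 0, 1, -0.5, -1, 0, 0, 1, -0.5, -1, 0, 0, 1, -0.5, -1, 0, 0, 1, -0.5, -1, 0, 0, 1, -0.5, -1, 0, 0, 1, -0.5, -1, 0, 0, 1, -0.5, -1, 0, 0, 1, -0.5, -1, 0, 0]
}}

```text
time_s: 33.95
position: [517.8, -307.0, 267.2]
eef_rot: [0.966, -0.259, -0.001, -0.0]
force: [-0.1, -0.6, -0.5]
finger_gap: 86.8
gripper_force: 0.0
```

Emit:
{"fn": "servo_tool", "kwargs": {
  "motion": [1, -0.3, -1, 0, 0, 1, -0.3, -1, 0, 0, 1, -0.3, -1, 0, 0, 1, 0, -0.5, 0, 0, 1, 0, 0, 0, 0, 1, 0, 0, 0, 0, 1, 0, 0, 0, 0]
}}

```text
time_s: 34.53
position: [501.6, -374.8, 268.0]
eef_rot: [0.966, -0.258, -0.001, -0.001]
force: [0.1, 0.4, 0.5]
finger_gap: 86.9
gripper_force: 0.0
```

Run:
```python
from h import *
a=snap('scene','scene6')['image'][140:300,120:280]; g=snap('top','top6'); b=g['image'][110:270,140:300]
cv2.imwrite('pics/two6.png',cv2.resize(np.hstack([a,b])[:,:,::-1],None,fx=2.5,fy=2.5,interpolation=2))
# predicted cap-top centres in the right half if seated upright on axis, and left half
L=[[636.5,-76.3,202],[578.7,-2.2,162],[562,-134,129],[504.6,-60,129]]
print(((proj(g,L)-[140,110])*2.5+[400,0]).round(), ((proj(load('scene6'),L)-[120,140])*2.5).round())
```

```text
[[582.  52.]
 [482. 149.]
 [675. 178.]
 [571. 258.]] [[116.  -1.]
 [108. 132.]
 [263.  80.]
 [260. 165.]]
```

View pics/two6.png

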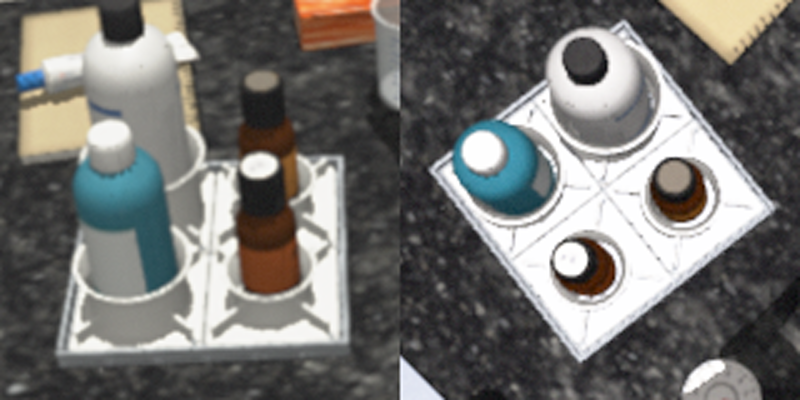

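```bash
python3 -c "
from plant import *
print(finish_job())"
```

```text
the job is handed in; nothing more can be done
None
```

I put all four bottles back upright in their cups: the two amber dye bottles in the small cups, the rinse bottle in the medium and the developer in the large. I handed the job in at about 35 s of 112 s; the hand-in returned no verdict, the final pictures show each bottle seated (the developer's cap about 5 mm off its expected spot), and the rinse and developer heights came from the top view and your listed dimensions because the arm hid them from the scene camera.

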